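Open the combination padlock and present it at the reader

ROBOT

A 6-joint arm with a two-finger parallel gripper is mounted at the origin on the work surface. World frame = base frame: x ahead of the robot, y to its left, z up, the work surface at z = 0. Lengths are in mm, angles in rad, forces in N, time in s.
With the tool pointing down it reaches from about 275 to 1000 mm from the base axis. Payload 8.4 kg.
Tool frame: the origin (TCP) lies midway between the tips of the shut fingers; the grasp point (between the pads) lies 19 mm behind it; z points along the fingers, y is the line along which they close (so a half turn about z gives the same grasp; the last joint's range is limited). The gripper opens to 85 mm and grips with 20 to 120 N. Pads are 22 mm wide; open, the fingers measure 114 mm over their backs; the gripper's body (76 mm by 85 mm) begins 54 mm behind the grasp point. The pads swing forward as they close: fully open they stand 13 mm farther back than shut.
Start: joints at [1.138, 0.353, 1.633, -0, 1.155, -0.002], TCP at [260.998, 567.898, 231.281] pointing down, gripper open.
Joint ranges: [-2.63, 2.63], [-0.92, 2.1], [0.06, 2.66], [-1.3, 4.44], [0, 2.69], [-3.02, 3.02]. Speed limits (rad/s): [2.22, 2.22, 2.79, 3.14, 3.14, 3.14].

INTERFACE

Orientations are given as [roll, pitch, yaw] about the fixed x, y, z axes, in that order (R = Rz(yaw) Ry(pitch) Rx(roll)).
In Python, from rig import * gives the robot as it stands.
- The arm moves only by the shell command python3 -m jog 'ROWS' [FORCE]. ROWS is JSON, a list of rows, each an object of numbers: "x", "y", "z": the shift along the tool's x, y, z in cm; "spin": the turn about the tool's z in rad; "grip": the closure, from 0 (fully open) to 1 (shut). In form: [{"x": .., "y": .., "z": .., "spin": .., "grip": ..}, ...]. A call has 1 to 20 rows; each row shifts and turns the commanded pose from where the row before left it, along the tool's axes as they then stand; what a row does not reach is not made up. A row lasts 1/12 s, in which the tool goes at most 41.7 mm and 7.16 degrees, less where a joint would pass 70% of its speed; a pose out of reach is approached as far as the arm can. A call with a gripper value outside its range is refused whole. The fingers move at their own pace and stop on an object; FORCE is the grip in N (left out, the last holds). Time passes only in rows, so rows that do not move let the fingers close. It gives the time, the measured TCP pose, the force, the opening and the grip force at its end, in the units of the state.
- sense(): the state, without advancing time (a new reading comes with each control period).
- grab_frame(name): name is "scene" or "top" or "wrist"; returns a dict with "pixels" (480x640x3 uint8, blue, green, red), "camera_matrix" (3x3 intrinsics, pixels), "rvec" (rotation vector, rad) and "tvec" (3), from world to camera coordinates, as OpenCV has them; the wrist camera has in their place "T_tool_cam" (4x4, takes a point from camera to tool coordinates, whose origin is the TCP and whose axes are the flange's). Camera axes: x right, y down, z forward; pixel columns grow to the right and rows downward; lengths in mm; the calibration is good to about 2 mm. A picture is of the moment at which its call begins: read the wrist's pose just before it. There is no depth.
- sign_off(): hands the job in; it is judged then, once.
The state is a dict: "clock": time; "qpos": joint angles; "qvel": joint speeds; "joint_efforts": joint torques, N m; "eef_pos": TCP position; "tcp_rot": TCP orientation; "contact_force": force on the tool from outside, world axes, zero at the start; "wrist_torque": the same for the moment, N m; "opening": opening from 0.0 (shut) to 1.0 (fully open); "grasp_force": force on a finger pad.
Only numpy, scipy, OpenCV 4.12 (cv2) and the standard library are available. Lean on these libraries where they do the work, as an engineer would, in place of code of your own. Each camera call takes 0.05 s, during which the arm holds its last target. There are 200 camera calls.

TASK

At the assembly bench a locked yellow-banded combination padlock sits in its red pocket. Turn its black dial clockwise, click by click, until the white line on the dial points at the yellow mark, pull the shackle fully open, then lift the open lock out and hold it still and level about 5 cm above the middle of the blue reader glass, touching nothing else. Finish while still holding it there, and leave the parts bin, screwdriver and blue padlock where they are.

Things in the scene. Friction and masses are not known exactly. Their poses are not given: they have to be found in the camera images.
- lock_base (a point): centre of the underside of the padlock: dark steel block 130 x 62 x 40 mm, yellow band, about 0.6 kg, loose in a fixed red pocket that stops it turning. x runs along its length from dial end to shackle end, z up. On its top: dial axis at x = -30 mm, shackle at x = +42 mm, yellow mark at x = +3 mm, beside the dial towards the shackle. It hangs almost level from the shackle.
- dial_grip (a point): black round ribbed knob, 42 mm diameter, upright axis, from 1 to 28 mm above the lock's top face. This point is on its axis, 21 mm above the lock's top face. x points along the white line on the knob.
- dial (a joint): dial angle, rad: 0 when the white line points at the yellow mark (only there the lock opens), positive anticlockwise from above. It clicks into a notch every 0.524 (12 a turn) and starts 2 to 5 notches anticlockwise of the mark. About 0.1 N m carries it over a click; let go, it settles in the nearest notch. Stops at -0.8 and 3.4. Over 0.13 off, the shackle is blocked; shackle up, the dial is.
- shackle_bow (a point): middle of the level top bar of the steel shackle, an upright square-cornered U of 10 mm thick bar, 44 mm wide along the lock's y. The top bar measures 10 mm along the lock's x, 44 mm along y, 12 mm tall; shut, this point is 50 mm above the lock's top face. It can be pinched from above along the lock's x, with over 40 mm clear on the dial side.
- shackle (a joint): how far the shackle is pulled straight up out of the lock, m: 0 shut, 0.024 fully open (end stop, it does not come out). Friction about 1.5 N; hanging from the shackle, the lock's weight keeps it open. If the dial is wrong it stays at 0 and the whole lock lifts.
- reader_glass (a point): code reader, grey slab 120 x 120 x 18 mm fixed on the bench with a blue glass 86 x 86 mm on top, its surface 20 mm above the bench. This point is the middle of the glass's upper surface.
- nest: fixed red pocket, outside 144 x 76 mm, walls 20 mm high, floor 5.5 mm thick; the lock stands 14.5 mm deep in it with 1.5 mm play all round. Origin at the centre of its underside, on the bench.
- reader: the code reader; origin at the centre of its underside, on the bench.
- parts_bin: open black bin, 120 x 170 x 60 mm, with fasteners: a bystander; origin at the centre of its underside.
- driver: red-handled screwdriver, 200 mm long, lying on the bench: a bystander.
- blue_padlock: small blue key padlock lying flat, 42 x 40 x 20 mm with a steel shackle: a bystander; origin at the centre of its underside.
Things that resemble listed ones, but are neither listed nor needed, are in the scene too. Of the things that look like the reader, take the one that is farthest to the robot's right at the start.

How it is judged:
By the outcome, as a careful person would: the job done as asked, in the order asked, and still so for the second after the job is handed in, while the arm keeps its last pose, push and grip.
It also fails if it takes over 72 s, if anything falls off the work surface, if the arm or the gripper's body presses on something with over 40 N, if the wrist force passes 120 N, or if a joint passes its speed limit or range.

## Working session

There is one attempt and no reset: what is moved stays moved. The work goes in short steps, Python scripts to look and compute and a shell command to move; the robot and the scene stay as the last step left them, time stands still between calls to the robot, and variables do not carry over. Pictures are saved under pics/ and viewed, at most 10 in all, crops included, and the job is handed in when it is done.

```bash
ls; mkdir -p pics; cat > h.py <<'E'
from rig import *
import numpy as np, cv2
def ray(f,px,s=None):
    K=np.array(f["camera_matrix"],float)
    d=np.linalg.inv(K)@np.array([px[0],px[1],1.0])
    if "rvec" in f:
        R=cv2.Rodrigues(np.array(f["rvec"],float))[0];t=np.array(f["tvec"],float).ravel()
        return -R.T@t, R.T@d
    T=np.array(f["T_tool_cam"]);r,p,y=s["tcp_rot"]
    W=tool(s)@T
    return W[:3,3],W[:3,:3]@d
def tool(s):
    from scipy.spatial.transform import Rotation as Ro
    W=np.eye(4);W[:3,:3]=Ro.from_euler("xyz",s["tcp_rot"]).as_matrix();W[:3,3]=s["eef_pos"];return W
def onz(f,px,z,s=None):
    o,d=ray(f,px,s);return o+d*(z-o[2])/d[2]
def proj(f,P,s=None):
    K=np.array(f["camera_matrix"],float)
    if "rvec" in f:
        return cv2.projectPoints(np.array([P],float),np.array(f["rvec"],float),np.array(f["tvec"],float),K,None)[0].ravel()
    c=np.linalg.inv(tool(s)@np.array(f["T_tool_cam"]))@np.append(P,1);q=K@c[:3];return q[:2]/q[2]
E
python3 - <<'E'
from h import *
s=sense();print(s)
for n in("scene","top"):
    f=grab_frame(n);cv2.imwrite(f"pics/{n}0.png",f["pixels"]);print(n,ray(f,(320,240)))
E
```

```text
pics
{'clock': 0.0, 'qpos': array([ 1.13760162e+00,  3.53637274e-01,  1.63415146e+00,  1.16165098e-05,
        1.15520930e+00, -2.37789589e-03]), 'qvel': array([-0.00028745,  0.0020405 ,  0.00020055,  0.00031639,  0.00044068,
       -0.00020703]), 'joint_efforts': array([ 2.52033613e-03, -6.05252194e+01, -3.42070198e+01,  1.76891635e-04,
        9.26293375e-03,  3.71538704e-05]), 'eef_pos': array([260.7870584 , 567.45403738, 230.56106427]), 'tcp_rot': array([-3.14018730e+00, -1.39629280e-05,  2.71077114e+00]), 'contact_force': array([ 0.00540259, -0.90221796, -0.09968089]), 'wrist_torque': array([0.03029101, 0.0233361 , 0.01896714]), 'grasp_force': 0.0, 'opening': 1.002308358757498}
scene (array([1373.19579891, -206.34926414, 1496.83939806]), array([-0.51226924,  0.11166101, -0.85160543]))
top (array([ 297.11477484,   -3.76377705, 1041.85211663]), array([ 0.21772781, -0.00227283, -0.9762718 ]))
```

View pics/scene0.png

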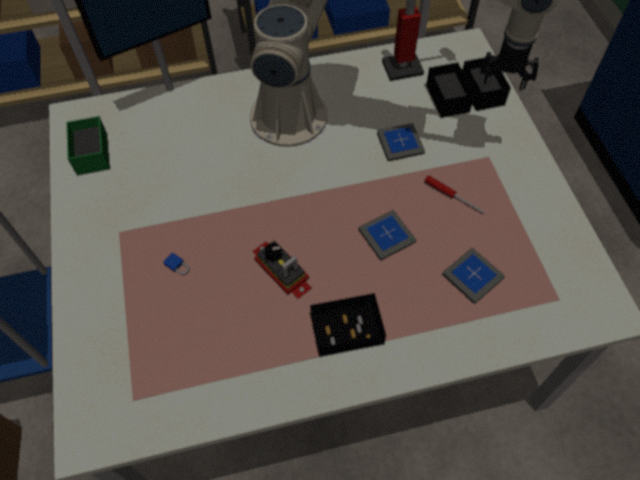

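View pics/top0.png

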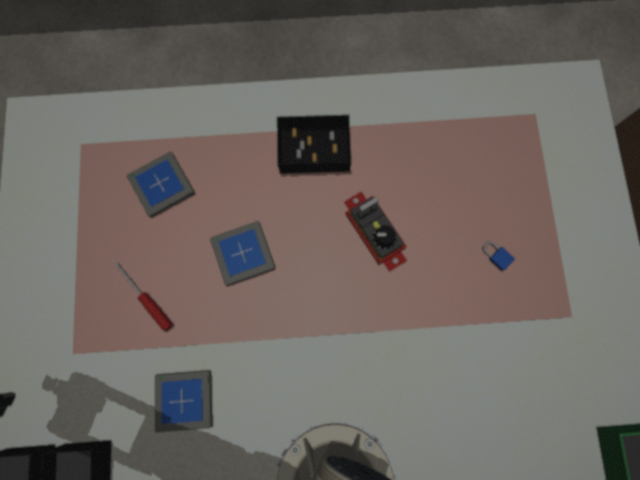

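The scene view shows the locked padlock in its red pocket at about (283,265), and three reader-like slabs at (401,140), (388,233) and (474,273). In the top view the padlock is at (376,230), with the dial at about (383,236) and the shackle at (367,205). The readers there are at (160,183), (242,251) and (183,401), the bin is at (314,145), the driver at (145,297) and the blue padlock at (499,256). Image right in the top view is the robot's right, so (242,251) looks like the reader I want. I'll measure and check with a close crop.

```bash
python3 - <<'E'
from h import *
f=grab_frame("top");g=grab_frame("scene");im=f["pixels"]
hsv=cv2.cvtColor(im,cv2.COLOR_BGR2HSV)
m=cv2.inRange(hsv,(100,120,60),(125,255,255))
n,l,st,c=cv2.connectedComponentsWithStats(m)
for i in range(1,n):
    if st[i,4]>100:
        r=cv2.minAreaRect(np.argwhere(l==i)[:,::-1].astype(np.float32))
        w=[onz(f,p,20) for p in cv2.boxPoints(r)]
        print("blue",c[i].round(),st[i,4],onz(f,r[0],20).round(1),[np.linalg.norm(w[k+1]-w[k]).round(1) for k in(0,1)],np.degrees(np.arctan2(*(w[1]-w[0])[1::-1])).round(1))
m=cv2.inRange(hsv,(22,120,90),(38,255,255))
n,l,st,c=cv2.connectedComponentsWithStats(m)
for i in range(1,n):
    if st[i,4]>4: print("yel",c[i],st[i,4],onz(f,c[i],45.5).round(1))
for nm,p,z in(("dial",(383,236),73),("shackle",(369,204),95),("bin",(314,145),0),("bluelock",(500,257),15)): print(nm,onz(f,p,z).round(1))
a=cv2.resize(im[180:280,330:430],(400,400),interpolation=cv2.INTER_CUBIC)
b=cv2.resize(g["pixels"][225:305,240:340],(400,320),interpolation=cv2.INTER_CUBIC);b=cv2.copyMakeBorder(b,0,80,0,0,0)
cv2.imwrite("pics/crop1.png",np.hstack([a,b]))
E
```

```text
blue [159. 183.] 1139 [690.7 362.   20. ] [np.float64(85.4), np.float64(85.2)] -62.8
blue [242. 252.] 1231 [509.8 174.3  20. ] [np.float64(84.9), np.float64(84.5)] -74.3
blue [502. 258.] 270 [ 452.1 -416.1   20. ] [np.float64(37.6), np.float64(38.4)] -47.7
blue [182. 401.] 1516 [196.1 313.7  20. ] [np.float64(84.0), np.float64(87.9)] -94.2
yel [376.04166667 224.45833333] 24 [ 545.9 -134.5   45.5]
dial [ 512.1 -143.6   73. ]
shackle [ 580.1 -117.2   95. ]
bin [767.8  -8.2   0. ]
bluelock [ 456.3 -414.4   15. ]
```

View pics/crop1.png

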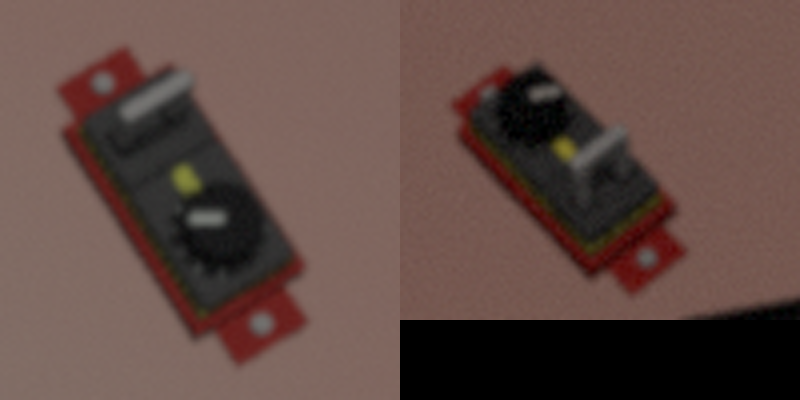

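Candidates: reader-like slabs in the top view are (159,183) at y=362, (182,401) at y=314 and (242,252) at y=174. The last has the lowest y, so it is farthest right, and that is the one I choose. The only yellow-banded lock is at (376,230); the blue padlock at (502,258) is not it. The crop confirms the dial, yellow mark and shackle. The dial-to-shackle distance is 73 mm against 72 mm specified, with lock yaw about 21°. The white line sits about 65° anticlockwise of the mark. Next I move above the dial.

```bash
python3 -m jog '[{"x":-2.6,"y":-2.7},{"x":-2.6,"y":-2.7},{"x":-2.6,"y":-2.7},{"x":-2.6,"y":-2.7},{"x":-2.6,"y":-2.7},{"x":-2.6,"y":-2.7},{"x":-2.6,"y":-2.7},{"x":-2.6,"y":-2.7},{"x":-2.6,"y":-2.7},{"x":-2.6,"y":-2.7},{"x":-2.6,"y":-2.7},{"x":-2.6,"y":-2.7},{"x":-2.6,"y":-2.7},{"x":-2.6,"y":-2.7},{"x":-2.6,"y":-2.7},{"x":-2.6,"y":-2.7},{"x":-2.6,"y":-2.7},{"x":-2.6,"y":-2.7},{"x":-2.6,"y":-2.7},{}]'
python3 -m jog '[{},{}]'
cat > look.py <<'E'
import sys
from h import *
s=sense();f=grab_frame("wrist");cv2.imwrite(sys.argv[1],f["pixels"])
print(s["eef_pos"].round(1),s["tcp_rot"].round(3),s["qpos"].round(2),s["clock"])
for P in((512,-144,66.5),(580,-117,95.5),(546,-134,45.5)): print(proj(f,P,s).round())
E
python3 look.py pics/w1.png
```

```text
[260.9 567.6 230.8] [-3.141  0.     2.711] [ 1.14  0.35  1.63 -0.    1.16 -0.  ] 0.2
[-126.  630.]
[-92. 688.]
[-83. 623.]schema error: expected keys x, y, z, spin, grip
schema error: expected keys x, y, z, spin, grip
```

```bash
python3 -m jog '[{"x":-2.6,"y":-2.7,"z":0,"spin":0,"grip":0},{"x":-2.6,"y":-2.7,"z":0,"spin":0,"grip":0},{"x":-2.6,"y":-2.7,"z":0,"spin":0,"grip":0},{"x":-2.6,"y":-2.7,"z":0,"spin":0,"grip":0},{"x":-2.6,"y":-2.7,"z":0,"spin":0,"grip":0},{"x":-2.6,"y":-2.7,"z":0,"spin":0,"grip":0},{"x":-2.6,"y":-2.7,"z":0,"spin":0,"grip":0},{"x":-2.6,"y":-2.7,"z":0,"spin":0,"grip":0},{"x":-2.6,"y":-2.7,"z":0,"spin":0,"grip":0},{"x":-2.6,"y":-2.7,"z":0,"spin":0,"grip":0},{"x":-2.6,"y":-2.7,"z":0,"spin":0,"grip":0},{"x":-2.6,"y":-2.7,"z":0,"spin":0,"grip":0},{"x":-2.6,"y":-2.7,"z":0,"spin":0,"grip":0},{"x":-2.6,"y":-2.7,"z":0,"spin":0,"grip":0},{"x":-2.6,"y":-2.7,"z":0,"spin":0,"grip":0},{"x":-2.6,"y":-2.7,"z":0,"spin":0,"grip":0},{"x":-2.6,"y":-2.7,"z":0,"spin":0,"grip":0},{"x":-2.6,"y":-2.7,"z":0,"spin":0,"grip":0},{"x":0,"y":0,"z":0,"spin":0,"grip":0},{"x":0,"y":0,"z":0,"spin":0,"grip":0}]'
python3 look.py pics/w2.png
```

```text
clock: 1.92
eef_pos: [483.5, -70.8, 231.1]
tcp_rot: [-3.142, -0.0, 2.707]
contact_force: [0.1, 0.2, -0.1]
opening: 1.001
grasp_force: 0.0
[483.5 -70.8 231.1] [-3.142 -0.     2.707] [-0.15  0.14  1.92  0.    1.08 -1.28] 1.9167
[256. 275.]
[318. 346.]
[286. 293.]
```

View pics/w2.png

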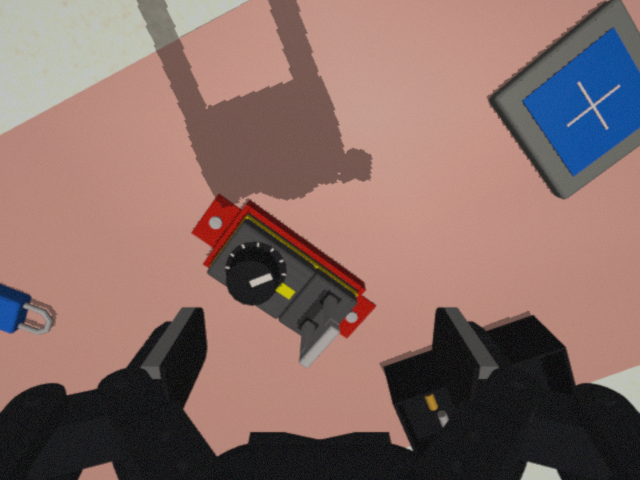

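The wrist view shows the dial centred near (255,273) with its white line at about (261,282), the yellow mark at (285,291), the shackle bar at (320,343) and the tab screws at (215,222) and (351,317). I'll measure these.

```bash
cat > meas.py <<'E'
from h import *
def run(f,s,dial=(512,-144),rad=30):
    hsv=cv2.cvtColor(f["pixels"],cv2.COLOR_BGR2HSV)
    def comps(m,z,nm,lo=20):
        n,l,st,c=cv2.connectedComponentsWithStats(m)
        for i in range(1,n):
            if st[i,4]<lo: continue
            r=cv2.minAreaRect(np.argwhere(l==i)[:,::-1].astype(np.float32))
            w=np.array([onz(f,p,z,s) for p in cv2.boxPoints(r)]);e=[w[1]-w[0],w[2]-w[1]];L=[np.linalg.norm(a) for a in e];k=int(L[1]>L[0])
            print(nm,c[i].round(1),st[i,4],w.mean(0).round(1),np.round(L,1),"dir",np.degrees(np.arctan2(e[k][1],e[k][0])).round(1))
    roi=np.zeros(hsv.shape[:2],np.uint8);cv2.circle(roi,tuple(int(v) for v in proj(f,(*dial,73.5),s)),rad,255,-1)
    comps(cv2.inRange(hsv,(0,0,150),(180,60,255))&roi,73.8,"white",5)
    roi[:]=0;cv2.circle(roi,tuple(int(v) for v in proj(f,(546,-130,60),s)),130,255,-1)
    comps(cv2.inRange(hsv,(22,120,120),(38,255,255))&roi,45.5,"yellow")
    comps(cv2.inRange(hsv,(0,0,95),(180,60,255))&roi,101.5,"grey",60)
    comps(cv2.inRange(hsv,(0,0,0),(180,90,38))&roi,73.5,"black",300)
    for h,lab in((2,"screw"),):comps(cv2.inRange(hsv,(0,0,140),(180,70,255))&roi,6,lab,20)
if __name__=="__main__":
    s=sense();run(grab_frame("wrist"),s)
E
python3 meas.py
```

```text
white [259.5 281. ] 133 [ 515.  -139.7   73.8] [18.6  5.2] dir 88.3
yellow [284.5 292.1] 166 [ 544.3 -133.7   45.5] [10.7 14.8] dir 25.1
grey [214.5 223.3] 117 [ 451.6 -138.6  101.5] [7.9 8.3] dir -29.3
grey [259.4 280.8] 170 [ 505.2 -130.3  101.5] [18.   5.9] dir 87.0
grey [350.  317.6] 91 [562.9 -80.5 101.5] [8.1 8.1] dir 0.4
grey [317.6 347.8] 572 [ 577.1 -115.2  101.5] [44.  10.9] dir 115.1
black [251.9 274. ] 2337 [ 507.8 -141.1   73.5] [46.8 54.9] dir -26.5
black [190.  347.1] 1501 [ 545.3 -224.3   73.5] [75.9 29.9] dir 128.2
screw [214.2 223.8] 105 [ 466.4 -174.6    6. ] [10.7 10.2] dir 65.1
screw [259.5 280.9] 136 [ 538.5 -162.9    6. ] [22.8  6.6] dir 88.3
screw [350.3 318.3] 83 [617.1 -96.3   6. ] [10.5 10.7] dir -23.2
screw [317.9 349. ] 496 [ 636.8 -143.1    6. ] [58.1 11.9] dir 117.4
```

Lock yaw is about 25°, from the bar direction (115°, with the 44×11 size matching) and the yellow mark. The dial axis is about (513.5,-146.3), which agrees with the top camera. The white line points at 88°, i.e. +63° from the mark, so the dial is 2 notches off. I'll go above the dial with the fingers partly closed, then descend.

```bash
python3 -m jog '[{"x":-2,"y":-1.9,"z":2,"spin":0,"grip":0.25},{"x":-2,"y":-1.9,"z":2,"spin":0,"grip":0.25},{"x":-1.9,"y":-1.8,"z":2,"spin":0,"grip":0.25},{"x":0,"y":0,"z":2,"spin":0,"grip":0.25},{"x":0,"y":0,"z":2,"spin":0,"grip":0.25},{"x":0,"y":0,"z":0,"spin":0,"grip":0.25},{"x":0,"y":0,"z":0,"spin":0,"grip":0.25},{"x":0,"y":0,"z":0,"spin":0,"grip":0.25}]' 30
python3 look.py pics/w3.png
```

```text
clock: 2.68
eef_pos: [514.0, -143.7, 132.3]
tcp_rot: [3.141, 0.001, 2.712]
contact_force: [0.2, -0.7, -0.0]
opening: 0.751
grasp_force: 0.0
[ 514.  -143.7  132.3] [3.141e+00 1.000e-03 2.712e+00] [-0.28  0.33  1.92  0.    0.89 -1.42] 2.6833
[318. 251.]
[417. 359.]
[355. 279.]
```

View pics/w3.png

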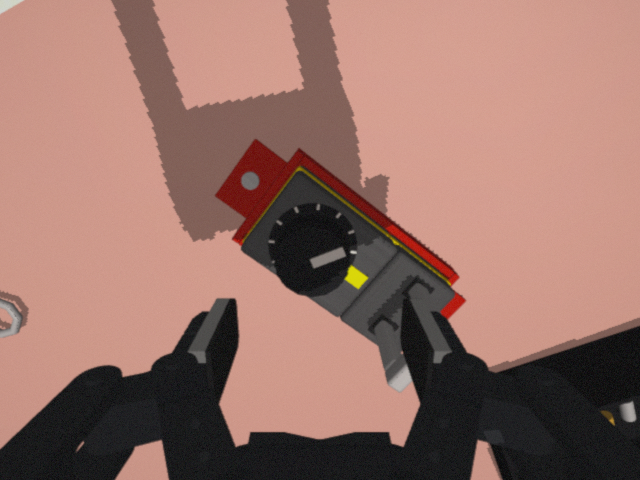

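The close view shows the dial centred at about (312,250), with the white line from (310,265) to (345,252), the yellow mark at (356,277), and the shackle bar partly behind the right finger at (400,375). I'll measure again from here.

```bash
python3 - <<'E'
from h import *; import meas
s=sense();f=grab_frame("wrist");meas.run(f,s,rad=45)
hsv=cv2.cvtColor(f["pixels"],cv2.COLOR_BGR2HSV)
m=cv2.inRange(hsv,(0,0,0),(180,255,40));m[:195]=0;m[310:]=0;m[:,:255]=0;m[:,370:]=0
m=cv2.morphologyEx(m,cv2.MORPH_OPEN,np.ones((9,9)))
c=max(cv2.findContours(m,0,2)[0],key=cv2.contourArea);p,r=cv2.minEnclosingCircle(c);print(p,r)
for z in(60,73.5):print(onz(f,p,z,s).round(1),np.linalg.norm(onz(f,(p[0]+r,p[1]),z,s)-onz(f,p,z,s)))
print(s["eef_pos"])
E
```

```text
white [353.1 250.9] 12 [ 517.8 -125.9   73.8] [2.2 1.2] dir 65.3
yellow [395.2 240.9] 30 [ 533.4 -101.8   45.5] [1.8 9.2] dir 26.5
yellow [355.5 276. ] 321 [ 544.7 -133.5   45.5] [10.7 14.4] dir 27.0
grey [327.7 256.2] 337 [ 504.8 -135.8  101.5] [16.4  4.9] dir 87.7
grey [439.1 355.7] 99 [ 579.7 -105.5  101.5] [6.7 7.2] dir 65.3
grey [400.3 378.1] 387 [ 583.6 -129.   101.5] [14.4 10.5] dir 113.7
black [310.4 246.5] 5072 [ 507.1 -146.6   73.5] [52.4 45. ] dir 137.7
black [429.8 353.6] 3176 [ 590.3 -112.3   73.5] [39.2 63.7] dir 11.8
screw [400.8 379.3] 349 [ 663.  -138.8    6. ] [21.3 15.5] dir 113.8
(311.8807678222656, 247.47804260253906) 45.9957275390625
[ 511.1 -147.7   60. ] 26.713999148852743
[ 506.7 -145.4   73.5] 25.03481407000582
[ 514.32106955 -143.98404092  132.67826299]
```

```bash
python3 -m jog '[{"x":0,"y":-0.2,"z":2,"spin":0,"grip":0.25},{"x":0,"y":0,"z":2,"spin":0,"grip":0.25},{"x":0,"y":0,"z":1.5,"spin":0,"grip":0.25},{"x":0,"y":0,"z":1.5,"spin":0,"grip":0.25},{"x":0,"y":0,"z":1,"spin":0,"grip":0.25},{"x":0,"y":0,"z":0.7,"spin":0,"grip":0.25},{"x":0,"y":0,"z":0,"spin":0,"grip":0.25},{"x":0,"y":0,"z":0,"spin":0,"grip":0.25},{"x":0,"y":0,"z":0,"spin":0,"grip":0.25}]' 30
```

```text
clock: 3.53
eef_pos: [513.4, -146.6, 45.1]
tcp_rot: [3.141, 0.001, 2.711]
contact_force: [0.1, -0.1, 0.0]
opening: 0.746
grasp_force: 0.0
```

```bash
python3 -m jog '[{"x":0,"y":0,"z":0,"spin":0,"grip":0.4},{"x":0,"y":0,"z":0,"spin":0,"grip":0.5},{"x":0,"y":0,"z":0,"spin":0,"grip":0.7},{"x":0,"y":0,"z":0,"spin":0,"grip":0.7},{"x":0,"y":0,"z":0,"spin":0,"grip":0.7},{"x":0,"y":0,"z":0,"spin":0,"grip":0.7},{"x":0,"y":0,"z":0,"spin":0,"grip":0.7}]' 25
```

```text
clock: 4.12
eef_pos: [513.0, -146.8, 45.1]
tcp_rot: [-3.141, 0.001, 2.711]
contact_force: [-1.5, -1.2, 5.7]
opening: 0.482
grasp_force: 24.5
```

The knob is held: opening 41 mm, grip 24 N. Now I turn it two clicks clockwise, which is positive spin because the tool's z points down.

```bash
python3 -m jog '[{"x":0,"y":0,"z":0,"spin":0.105,"grip":0.7},{"x":0,"y":0,"z":0,"spin":0.105,"grip":0.7},{"x":0,"y":0,"z":0,"spin":0.105,"grip":0.7},{"x":0,"y":0,"z":0,"spin":0.105,"grip":0.7},{"x":0,"y":0,"z":0,"spin":0.105,"grip":0.7},{"x":0,"y":0,"z":0,"spin":0,"grip":0.7},{"x":0,"y":0,"z":0,"spin":0,"grip":0.7},{"x":0,"y":0,"z":0,"spin":0.105,"grip":0.7},{"x":0,"y":0,"z":0,"spin":0.105,"grip":0.7},{"x":0,"y":0,"z":0,"spin":0.105,"grip":0.7},{"x":0,"y":0,"z":0,"spin":0.105,"grip":0.7},{"x":0,"y":0,"z":0,"spin":0.105,"grip":0.7},{"x":0,"y":0,"z":0,"spin":0,"grip":0.7},{"x":0,"y":0,"z":0,"spin":0,"grip":0.7}]'
python3 -m jog '[{"x":0,"y":0,"z":0,"spin":0,"grip":0.4},{"x":0,"y":0,"z":0,"spin":0,"grip":0.25},{"x":0,"y":0,"z":0,"spin":0,"grip":0.25},{"x":0,"y":0,"z":0,"spin":0,"grip":0.25},{"x":0,"y":0,"z":-2,"spin":0,"grip":0.25},{"x":0,"y":0,"z":-2,"spin":0,"grip":0.25},{"x":0,"y":0,"z":-2,"spin":0,"grip":0.25},{"x":0,"y":0,"z":-2,"spin":0,"grip":0.25},{"x":0,"y":0,"z":-2,"spin":0,"grip":0.25},{"x":0,"y":0,"z":0,"spin":0,"grip":0.25},{"x":0,"y":0,"z":0,"spin":0,"grip":0.25}]'
python3 look.py pics/w4.png;python3 meas.py
```

```text
clock: 5.28
eef_pos: [514.4, -146.7, 45.1]
tcp_rot: [3.138, 0.001, 1.664]
contact_force: [4.8, 2.4, 5.1]
opening: 0.483
grasp_force: 25.0
clock: 6.2
eef_pos: [513.1, -146.7, 145.0]
tcp_rot: [3.14, 0.001, 1.661]
contact_force: [-0.7, 0.4, -0.4]
opening: 0.748
grasp_force: 0.0
[ 513.1 -146.7  145. ] [3.140e+00 1.000e-03 1.661e+00] [-0.28  0.31  1.91 -0.    0.92 -0.37] 6.2
[318. 241.]
[457. 221.]
[373. 220.]
yellow [368.6 165.9] 27 [538.  -99.7  45.5] [5.7 2.4] dir 25.8
yellow [370.9 221.6] 366 [ 543.8 -134.3   45.5] [14.9 10.3] dir 26.6
grey [472.5 162.8] 236 [578.2 -86.6 101.5] [7.9 7.5] dir 5.1
grey [458.  222.2] 1684 [ 577.3 -116.4  101.5] [10.2 43.7] dir -63.8
grey [338.  249.9] 306 [ 520.2 -135.1  101.5] [16.4  4.9] dir 26.9
grey [256.4 249.1] 143 [ 479.9 -138.2  101.5] [6.  7.4] dir -87.4
black [320.  242.4] 4643 [ 513.2 -141.9   73.5] [45.3 51.1] dir -58.9
black [411.6 327.5] 727 [ 570.7 -189.2   73.5] [15.6 32.7] dir -64.3
screw [473.1 163. ] 223 [616.6 -96.    6. ] [11.3 11.3] dir -77.7
screw [459.1 223.3] 1479 [ 615.9 -141.6    6. ] [15.3 65.5] dir -65.0
```

View pics/w4.png

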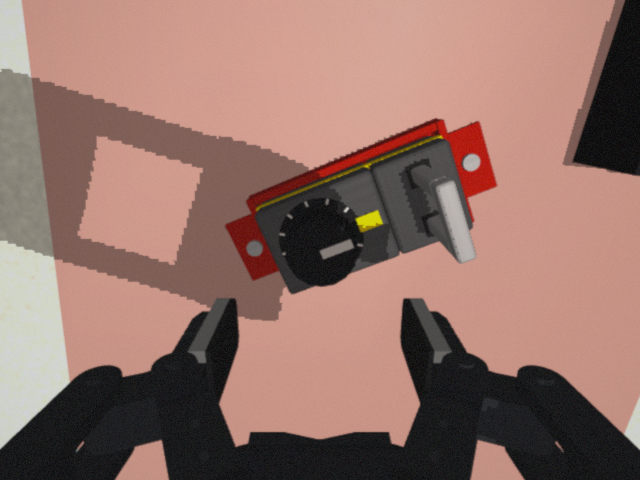

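The white line reads 26.9° against a lock axis of 26.3°, so the dial is on the mark. The shackle bar at (458,222) has its middle at (577.3,-116.4). I go over the shackle with the pinch along lock x.

```bash
python3 -m jog '[{"x":1.2,"y":3.3,"z":0,"spin":0,"grip":0.5},{"x":1.2,"y":3.4,"z":0,"spin":0,"grip":0.5},{"x":0,"y":0,"z":0,"spin":-0.092,"grip":0.5},{"x":0,"y":0,"z":0,"spin":-0.092,"grip":0.5},{"x":0,"y":0,"z":0,"spin":-0.092,"grip":0.5},{"x":0,"y":0,"z":0,"spin":-0.091,"grip":0.5},{"x":0,"y":0,"z":0,"spin":0,"grip":0.5},{"x":0,"y":0,"z":0,"spin":0,"grip":0.5}]'
python3 - <<'E'
from h import *
s=sense();W=tool(s);d=W[:3,:3].T@(np.array([577.3,-116.4,75.5])-W[:3,3]);print(d.round(1),s["tcp_rot"],s["opening"])
E
```

```text
clock: 6.97
eef_pos: [576.5, -116.4, 143.0]
tcp_rot: [-3.14, -0.001, 2.025]
contact_force: [0.7, -0.3, 0.1]
opening: 0.499
grasp_force: 0.0
[-0.4  0.8 67.5] [-3.13988754e+00 -1.29195286e-03  2.02512159e+00] 0.498800303201739
```

```bash
python3 -m jog '[{"x":0,"y":0.05,"z":2,"spin":0,"grip":0.5},{"x":0,"y":0,"z":2,"spin":0,"grip":0.5},{"x":0,"y":0,"z":1.5,"spin":0,"grip":0.5},{"x":0,"y":0,"z":1.2,"spin":0,"grip":0.5},{"x":0,"y":0,"z":0,"spin":0,"grip":0.5},{"x":0,"y":0,"z":0,"spin":0,"grip":0.7},{"x":0,"y":0,"z":0,"spin":0,"grip":0.85},{"x":0,"y":0,"z":0,"spin":0,"grip":0.97},{"x":0,"y":0,"z":0,"spin":0,"grip":0.97},{"x":0,"y":0,"z":0,"spin":0,"grip":0.97},{"x":0,"y":0,"z":0,"spin":0,"grip":0.97},{"x":0,"y":0,"z":0,"spin":0,"grip":0.97}]' 90
```

```text
clock: 7.97
eef_pos: [578.6, -116.5, 78.4]
tcp_rot: [3.14, 0.001, 2.028]
contact_force: [1.3, 0.1, 7.3]
opening: 0.096
grasp_force: 88.6
```

```bash
python3 -m jog '[{"x":0,"y":0,"z":-0.3,"spin":0,"grip":0.97},{"x":0,"y":0,"z":-0.3,"spin":0,"grip":0.97},{"x":0,"y":0,"z":-0.3,"spin":0,"grip":0.97},{"x":0,"y":0,"z":-0.3,"spin":0,"grip":0.97},{"x":0,"y":0,"z":-0.3,"spin":0,"grip":0.97},{"x":0,"y":0,"z":-0.3,"spin":0,"grip":0.97},{"x":0,"y":0,"z":0,"spin":0,"grip":0.97}]' 110
python3 -m jog '[{"x":0,"y":0,"z":-0.3,"spin":0,"grip":0.97},{"x":0,"y":0,"z":-0.3,"spin":0,"grip":0.97},{"x":0,"y":0,"z":-0.3,"spin":0,"grip":0.97},{"x":0,"y":0,"z":-0.3,"spin":0,"grip":0.97},{"x":0,"y":0,"z":0,"spin":0,"grip":0.97},{"x":0,"y":0,"z":0,"spin":0,"grip":0.97}]'
python3 look.py pics/w5.png
```

```text
clock: 8.55
eef_pos: [578.0, -116.4, 96.0]
tcp_rot: [3.141, 0.0, 2.028]
contact_force: [1.9, 0.9, 0.9]
opening: 0.09
grasp_force: 108.7
clock: 9.05
eef_pos: [577.2, -116.3, 107.1]
tcp_rot: [-3.141, -0.0, 2.028]
contact_force: [0.4, -0.1, -4.7]
opening: 0.087
grasp_force: 107.9
[ 577.2 -116.3  107.1] [-3.141 -0.     2.028] [-0.2   0.44  1.81 -0.    0.89 -0.66] 9.05
[179. 264.]
[326. 302.]
[256. 260.]
```

View pics/w5.png

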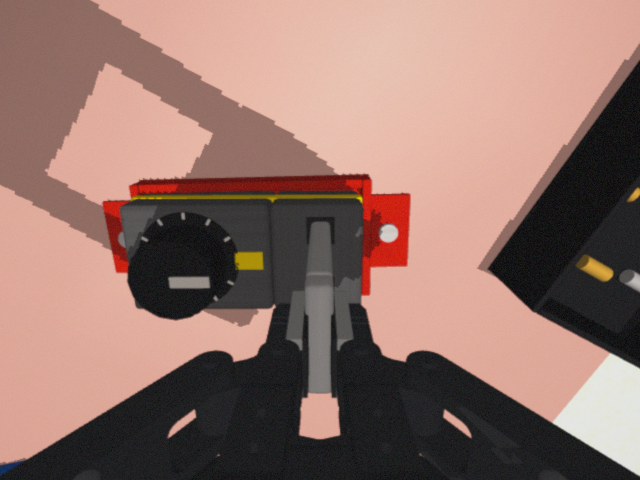

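The shackle leg has come out at (320,250) and about 5 N of weight is now on the wrist, so the shackle is open and the lock is starting to lift. The dial line at (189,282) is still parallel to the lock axis. I'll lift clear of the pocket.

```bash
python3 -m jog '[{"x":0,"y":0,"z":-0.2,"spin":0,"grip":0.97},{"x":0,"y":0,"z":-0.4,"spin":0,"grip":0.97},{"x":0,"y":0,"z":-0.5,"spin":0,"grip":0.97},{"x":0,"y":0,"z":-0.5,"spin":0,"grip":0.97},{"x":0,"y":0,"z":-0.5,"spin":0,"grip":0.97},{"x":0,"y":0,"z":-0.6,"spin":0,"grip":0.97},{"x":0,"y":0,"z":-0.8,"spin":0,"grip":0.97},{"x":0,"y":0,"z":-0.8,"spin":0,"grip":0.97},{"x":0,"y":0,"z":-0.8,"spin":0,"grip":0.97},{"x":0,"y":0,"z":-0.8,"spin":0,"grip":0.97},{"x":0,"y":0,"z":-0.6,"spin":0,"grip":0.97},{"x":0,"y":0,"z":-0.4,"spin":0,"grip":0.97},{"x":0,"y":0,"z":-0.2,"spin":0,"grip":0.97},{"x":0,"y":0,"z":0,"spin":0,"grip":0.97},{"x":0,"y":0,"z":0,"spin":0,"grip":0.97}]'
python3 -m jog '[{"x":0.3,"y":0.1,"z":0,"spin":0,"grip":0.97},{"x":0.6,"y":0.2,"z":0,"spin":0,"grip":0.97},{"x":1,"y":0.4,"z":0,"spin":0,"grip":0.97},{"x":1.5,"y":0.5,"z":0,"spin":0,"grip":0.97},{"x":1.8,"y":0.7,"z":0,"spin":0,"grip":0.97},{"x":2,"y":0.8,"z":0,"spin":0,"grip":0.97},{"x":2,"y":0.8,"z":0,"spin":0,"grip":0.97},{"x":2,"y":0.8,"z":0,"spin":0,"grip":0.97},{"x":2,"y":0.8,"z":0,"spin":0,"grip":0.97},{"x":2,"y":0.8,"z":0,"spin":0,"grip":0.97},{"x":2,"y":0.8,"z":0,"spin":0,"grip":0.97},{"x":2,"y":0.8,"z":0,"spin":0,"grip":0.97},{"x":2,"y":0.8,"z":0,"spin":0,"grip":0.97},{"x":2,"y":0.8,"z":0,"spin":0,"grip":0.97},{"x":1.8,"y":0.6,"z":0,"spin":0,"grip":0.97},{"x":1.4,"y":0.5,"z":0,"spin":0,"grip":0.97},{"x":1,"y":0.3,"z":0,"spin":0,"grip":0.97},{"x":0.7,"y":0.3,"z":0,"spin":0,"grip":0.97},{"x":0.5,"y":0.2,"z":0,"spin":0,"grip":0.97},{"x":0.3,"y":0.1,"z":0,"spin":0,"grip":0.97}]'
python3 - <<'E'
from h import *
s=sense();W=tool(s);d=W[:3,:3].T@(np.array([547.5,192.7,167])-W[:3,3]);print(d.round(1))
g=grab_frame("scene");t=grab_frame("top");w=grab_frame("wrist")
cs=[cv2.resize(i,(400,400),interpolation=cv2.INTER_CUBIC) for i in(t["pixels"][190:290,190:290],g["pixels"][160:260,340:440])]
cv2.imwrite("pics/c6.png",np.hstack(cs));cv2.imwrite("pics/w6.png",w["pixels"])
E
```

```text
clock: 10.35
eef_pos: [577.5, -116.3, 178.1]
tcp_rot: [-3.141, -0.0, 2.028]
contact_force: [0.2, 0.5, -5.9]
opening: 0.092
grasp_force: 107.9
clock: 12.02
eef_pos: [549.7, 192.5, 178.2]
tcp_rot: [-3.142, 0.0, 2.028]
contact_force: [-0.5, -0.6, -5.6]
opening: 0.091
grasp_force: 107.9
[ 1.1 -1.8 11.2]
```

View pics/w6.png

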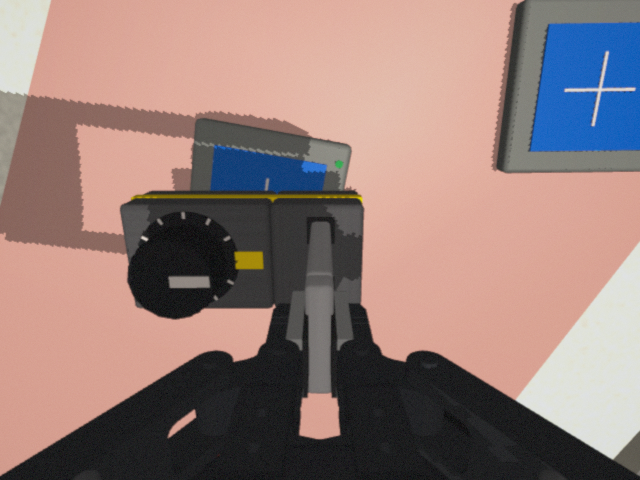

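The wrist view shows the lock hanging unchanged, with its top face spanning (122-362, 195-308), over the chosen reader at (265,160). The reader at (600,88) is the farther one. I'll check the lock's height and level by measuring its band and mark.

```bash
python3 - <<'E'
from h import *
s=sense();w=grab_frame("wrist");g=grab_frame("scene")
print("opening",s["opening"],s["contact_force"].round(1))
zt=s["eef_pos"][2]-56.9
def yel(im):
    m=cv2.inRange(cv2.cvtColor(im,cv2.COLOR_BGR2HSV),(22,110,60),(38,255,255))
    n,l,st,c=cv2.connectedComponentsWithStats(m);return [(c[i].round(1),st[i].tolist()) for i in range(1,n) if st[i,4]>8]
yw=yel(w["pixels"]);print("wrist",yw);ys=yel(g["pixels"]);print("scene",ys)
for p in((249.5,260.5),(122,204),(363,204),(317,262)):print(p,onz(w,p,zt,s).round(1))
P=onz(w,(249.5,260.5),zt,s);print("mark pred in scene",proj(g,P))
c=P-35*0; u=np.array([np.cos(.457),np.sin(.457),0]);print("base from mark",(P-3*u).round(1))
print("base from shackle",(s["eef_pos"]-42*u).round(1))
o1,d1=ray(w,(249.5,260.5),s)
for c,_ in ys:
    o2,d2=ray(g,c);A=np.stack([d1,-d2],1);k=np.linalg.lstsq(A,o2-o1,rcond=None)[0];a,b=o1+k[0]*d1,o2+k[1]*d2
    if np.linalg.norm(a-b)<15:print("tri",c,a.round(1),b.round(1))
E
```

```text
opening 0.09154704272431757 [ 0.9 -0.3 -6.3]
wrist [(array([251.2, 195.9]), [131, 194, 232, 9, 1013]), (array([248.5, 259.9]), [234, 251, 30, 19, 549])]
scene [(array([390.7, 213.9]), [389, 212, 5, 5, 18])]
(249.5, 260.5) [515.5 174.1 121.3]
(122, 204) [443.8 174.  121.3]
(363, 204) [556.1 229.1 121.3]
(317, 262) [548.9 189.5 121.3]
mark pred in scene [390.75923134 214.93968093]
base from mark [512.8 172.8 121.3]
base from shackle [512.1 173.1 178.2]
tri [390.7 213.9] [515.5 175.2 123.9] [514.2 174.1 124.4]
```

View pics/c6.png

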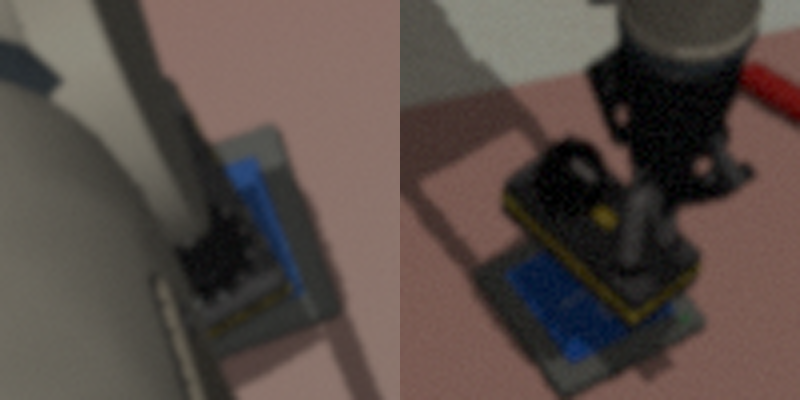

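The crops show the open lock hanging level over the reader, clear of everything. The triangulated top face is at about 121–124 mm, so the base is at about 82 mm; the target is 70. I make the final small correction and lower by 1.1 cm.

```bash
python3 -m jog '[{"x":0.1,"y":-0.1,"z":0.2,"spin":0,"grip":0.97},{"x":0.1,"y":-0.1,"z":0.4,"spin":0,"grip":0.97},{"x":0,"y":0,"z":0.4,"spin":0,"grip":0.97},{"x":0,"y":0,"z":0.2,"spin":0,"grip":0.97},{"x":0,"y":0,"z":0,"spin":0,"grip":0.97},{"x":0,"y":0,"z":0,"spin":0,"grip":0.97},{"x":0,"y":0,"z":0,"spin":0,"grip":0.97},{"x":0,"y":0,"z":0,"spin":0,"grip":0.97},{"x":0,"y":0,"z":0,"spin":0,"grip":0.97},{"x":0,"y":0,"z":0,"spin":0,"grip":0.97},{"x":0,"y":0,"z":0,"spin":0,"grip":0.97},{"x":0,"y":0,"z":0,"spin":0,"grip":0.97}]'
python3 - <<'E'
from h import *
s=sense();w=grab_frame("wrist");g=grab_frame("scene");print(s["qvel"].round(3))
cv2.imwrite("pics/f.png",np.hstack([cv2.resize(w["pixels"],(400,300)),cv2.resize(g["pixels"][165:255,340:460],(400,300),interpolation=cv2.INTER_CUBIC)]))
E
```

```text
clock: 13.27
eef_pos: [547.1, 192.9, 166.3]
tcp_rot: [3.142, 0.0, 2.028]
contact_force: [0.5, -0.6, -5.2]
opening: 0.09
grasp_force: 107.9
[ 0.001 -0.001  0.001  0.001  0.001 -0.001]
```

View pics/f.png

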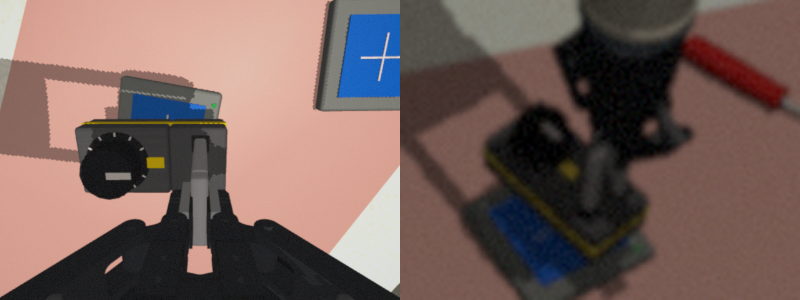

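The lock hangs open, level and still over the middle of the chosen reader, touching nothing else. I'm handing it in.

```bash
python3 -c "from rig import *; print(sign_off())"
```

```text
the job is handed in; nothing more can be done
None
```

Job handed in: the dial was turned two clicks clockwise to the mark, the shackle pulled open, and the open lock is held still and level about 5 cm above the middle of the rightmost reader's glass, with the bin, screwdriver and blue padlock left untouched.

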